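# Night-feed carrier from the packed cupboard

### The job

Get the night feeds ready: tip the white four-well carrier that stands packed in the middle of the cupboard's row forward, top towards you, draw it out over the sill and stand it upright in the middle of the cork mat. Then put every sealed portion pod that stands on the counter into a well of its own in the carrier, and push the cupboard door fully shut. Leave the cartons standing in the cupboard and everything else on the counter where it is.

Things in the scene. Friction and masses are not known exactly. Their poses are not given: they have to be found in the camera images.
- cupboard: Fixed wooden cupboard 122 mm deep, 239 wide, 178 high, front facing local -x. Origin on the counter; x to the back, y left seen from the front, z up; body from x = -75 to 47 mm. Floor top at z = 18 mm, side walls 10 mm thick, full height. Row inside, left to right: two thin cartons, the carrier, two thin cartons, gaps 1 to 2 mm.
- slot (a point): Point on the cupboard's floor under the middle of the carrier's place in the row (cupboard frame -10, 0, 18 mm). In front of it a fixed sill 6 mm thick (cupboard x -75 to -69 mm) runs along the cupboard's front, its top at z = 50 mm, 32 mm above the floor; the carrier's front face stands 10 mm behind the sill.
- roof (a point): Middle of the lower front edge of the cupboard's half roof (cupboard frame 18, 0, 166 mm). The roof is 12 mm thick and covers only the back, x = 18 to 47 mm; in front of it the cupboard is open above. The carrier's back 21 mm are under it, with 23 mm of air above the carrier's rim.
- door (a joint): Swing door, rad: 0 = shut, grows as it opens, to 1.9; begins wide open, stays where left (light friction). Hinge line at cupboard x = -88, y = 118.5 mm, in the plane of the outer face. Panel 237 mm wide, 12 thick, 20 to 140 mm above the counter. At angle q it runs from the hinge along (-sin q, -cos q) of the cupboard frame; its outer face looks along (-cos q, sin q). Knob on that face 30 mm from the free edge, about 45 mm out.
- carrier: Loose white plastic carrier, about 350 g: block 98 mm deep (local x), 106 wide (y), 125 high to its rim, four square wells (2 by 2) in its top, each 44 by 44 mm and 34 deep, and a grip fin in the middle of the top. Origin at the centre of the underside, z up. Begins in the row, axes parallel to the cupboard's.
- fin (a point): Centre of the carrier's grip fin (carrier frame 0, 0, 150 mm): upright, 30 mm along x, 12 mm thick in y, rising from the rim (z = 125) to z = 175 mm. Roof and sill stop a straight lift or slide: tip the carrier about 0.2 rad (top towards the robot) about its front lower edge to clear the roof, raise it over the sill leaning some 0.4 rad, draw it out.
- mat: Fixed square cork mat, 180 by 180 mm, 6 mm thick. Origin at the centre of its underside, on the counter.
- well1 (a point): Where the middle of a pod comes to rest in well 1 of the carrier (carrier frame -24, -28, 110 mm; the well's floor is at z = 91, its rim at z = 125 mm).
- well2 (a point): Where the middle of a pod comes to rest in well 2 of the carrier (carrier frame -24, 28, 110 mm; the well's floor is at z = 91, its rim at z = 125 mm).
- well3 (a point): Where the middle of a pod comes to rest in well 3 of the carrier (carrier frame 24, -28, 110 mm; the well's floor is at z = 91, its rim at z = 125 mm).
- well4 (a point): Where the middle of a pod comes to rest in well 4 of the carrier (carrier frame 24, 28, 110 mm; the well's floor is at z = 91, its rim at z = 125 mm).
- pod1: Loose sealed portion pod: plain closed drum of white plastic with grey lid, 36 mm across, 38 mm high, 50 g; stands on the counter (may be absent). Origin at its middle, z along its axis. Seated in a well it stands 4 mm proud of the rim.
- pod2: Loose sealed portion pod: plain closed drum of white plastic with grey lid, 36 mm across, 38 mm high, 50 g; stands on the counter (may be absent). Origin at its middle, z along its axis. Seated in a well it stands 4 mm proud of the rim.
- pod3: Loose sealed portion pod: plain closed drum of white plastic with grey lid, 36 mm across, 38 mm high, 50 g; stands on the counter (may be absent). Origin at its middle, z along its axis. Seated in a well it stands 4 mm proud of the rim.
- pod4: Loose sealed portion pod: plain closed drum of white plastic with grey lid, 36 mm across, 38 mm high, 50 g; stands on the counter (may be absent). Origin at its middle, z along its axis. Seated in a well it stands 4 mm proud of the rim.
- carton1: Loose thin carton of the row, 90 mm deep (x), 26 mm thick (y), 120 mm high, 180 g; origin at the centre of its underside. Not to be taken out or knocked over.
- carton2: Loose thin carton of the row, 90 mm deep (x), 26 mm thick (y), 108 mm high, 180 g; origin at the centre of its underside. Not to be taken out or knocked over.
- carton3: Loose thin carton of the row, 90 mm deep (x), 26 mm thick (y), 114 mm high, 180 g; origin at the centre of its underside. Not to be taken out or knocked over.
- carton4: Loose thin carton of the row, 90 mm deep (x), 26 mm thick (y), 100 mm high, 180 g; origin at the centre of its underside. Not to be taken out or knocked over.
- tin: Closed aluminium formula tin, 100 mm across, 125 mm high; origin at the centre of the underside. Not part of the job: leave it where it is.
- bottle: Empty clear plastic bottle, 60 mm across, 150 mm high; origin at the centre of the underside. Not part of the job: leave it where it is.
- scoop: Blue measuring scoop: cup 42 mm across, 30 mm high, handle 65 mm towards local -x; origin at the centre of the underside. Not part of the job: leave it where it is.
- tong: Stainless bottle tong lying flat, 180 mm long (local x), 50 mm wide, 11 mm high; origin at the centre of the underside. Not part of the job: leave it where it is.
- mug: White mug, 76 mm across, 85 mm high; origin at the centre of the underside. Not part of the job: leave it where it is.
Mind the look-alikes: they are no part of the job. What is shaped like the pod2 but yellow is not meant.

How it is judged:
By the outcome, as a careful person would: the job done as asked, in the order asked, and still so for the second after the job is handed in, with the robot touching nothing.
Of pod1, pod2, pod3, pod4 only 2 to 4 are there at a start; the rules pass over those that are not, and their reading is None.
At some moment in a run one of pod1, pod2, pod3, pod4 may be knocked a few centimetres aside while the robot is not near it.
It also fails if it takes over 210 s, if anything falls off the work surface, if the arm or the gripper's body presses on something with over 40 N, if the wrist force passes 120 N, or if a joint passes its speed limit or range.

### The arm

A 6-joint arm with a two-finger parallel gripper is mounted at the origin on the work surface. World frame = base frame: x ahead of the robot, y to its left, z up, the work surface at z = 0. Lengths are in mm, angles in rad, forces in N, time in s.
With the tool pointing down it reaches from about 275 to 975 mm from the base axis. Payload 8.4 kg.
Tool frame: the origin (TCP) lies at the centre of the arm's flange, where the gripper is bolted on; the fingertips stand 190 mm ahead of it and the grasp point (between the pads) lies 171 mm ahead of it; z points along the fingers, y is the line along which they close (so a half turn about z gives the same grasp; the last joint's range is limited). The gripper opens to 92 mm and grips with 3 to 60 N. Pads are 20 mm wide; open, the fingers measure 128 mm over their backs; the gripper's body (75 mm by 189 mm) begins 69 mm behind the grasp point.
Start: joints at [1.169, 0.353, 1.633, -0, 1.155, -0.002], TCP at [243.271, 575.716, 404.683] pointing down, gripper open.
Joint ranges: [-2.63, 2.63], [-0.92, 2.1], [0.06, 2.66], [-1.3, 4.44], [0, 2.69], [-3.02, 3.02]. Speed limits (rad/s): [2.22, 2.22, 2.79, 3.14, 3.14, 3.14].

### API

Orientations are given as a rotation vector (axis times angle).
In Python, from rig import r, vision, workorder gives the robot as it stands.
- The arm moves only by the tool jog_arm, never from a script. Its argument "deltas" is text: rows parted by semicolons, each of 7 numbers parted by spaces: the turn, a rotation vector about the world's x, y, z as a fraction of full scale, then the shift along the world's x, y, z as a fraction of full scale, then the gripper's target within -1 to 1 (fully open at 1, half-way at 0, shut at -1). A call has 1 to 8 rows; each row is the pose to reach, as a shift and turn from the pose commanded when the call began; what a row does not reach only later rows make up. Full scale, the value 1, is 0.2 m for a shift and 60 degrees for a turn. A row lasts 1/8 s, in which the tool goes at most 62.5 mm and 10.7 degrees, less where a joint would pass 70% of its speed; a pose out of reach is approached as far as the arm can. A call with a number of a shift or a turn outside -1 to 1 is refused whole. A call with a gripper value outside its range is refused whole. The fingers move at their own pace and stop on an object; "squeeze" is the grip in N (left out, the last holds). Time passes only in rows, so rows that repeat a pose let the fingers close. It gives the time, the measured TCP pose, the force, the opening and the grip force at its end, in the units of the state.
- r.get_state(): the state, without advancing time (a new reading comes with each control period).
- vision.get_image(name): name is "side" or "top" or "wrist"; returns a dict with "color" (384x512x3 uint8, red, green, blue), "K" (3x3 intrinsics, pixels), "position" and "attitude" of the camera in the world. Camera axes: x right, y up, looking along -z (the intrinsics and any distortion apply to the point x, -y, -z); pixel columns grow to the right and rows downward; lengths in mm; the calibration is good to about 2 mm. A picture is of the moment at which its call begins. There is no depth.
- workorder.job_done(): hands the job in; it is judged then, once.
The state is a dict: "time": time; "joint_pos": joint angles; "joint_vel": joint speeds; "joint_efforts": joint torques, N m; "tcp_pos": TCP position; "tcp_rot": TCP orientation; "force": force on the tool from outside, world axes, zero at the start; "moment": the same for the moment, N m; "grip_width": finger opening in mm; "grasp_force": force on a finger pad.
Only numpy, scipy, OpenCV 4.12 (cv2) and the standard library are available. Lean on these libraries where they do the work, as an engineer would, in place of code of your own. Each camera call takes 0.05 s, during which the arm holds its last target. There are 200 camera calls.

## Working session

There is one attempt and no reset: what is moved stays moved. The work goes in short steps, Python scripts to look and compute and a tool call to move; the robot and the scene stay as the last step left them, time stands still between calls to the robot, and variables do not carry over. Pictures are saved under pics/ and viewed, at most 14 in all, crops included, and the job is handed in when it is done.

Besides the shell and the picture viewer there is one more tool, called as a command line: name --argument value ..., lists and objects as JSON in quotes. jog_arm: Moves the arm, as the interface text tells. Its arguments: {"type":"object","properties":{"deltas":{"type":"string"},"squeeze":{"type":"number"}},"required":["deltas"]}

```bash
ls; mkdir -p pics; cat > h.py <<'E'
import numpy as np, cv2
from scipy.spatial.transform import Rotation as R
from rig import r, vision, workorder
def grab(n,f=None):
    d=vision.get_image(n)
    if f: cv2.imwrite('pics/'+f,d['color'][:,:,::-1])
    return d
def rot(a):
    a=np.array(a,float)
    if a.shape==(3,3): return a
    return R.from_rotvec(a).as_matrix() if a.size==3 else R.from_quat(a).as_matrix()
def ray(d,u,v):
    K=d['K']; p=np.array([(u-K[0][2])/K[0][0],-(v-K[1][2])/K[1][1],-1.])
    return np.array(d['position']),rot(d['attitude'])@p
def onz(d,u,v,z):
    o,w=ray(d,u,v); return o+w*(z-o[2])/w[2]
def proj(d,P):
    q=rot(d['attitude']).T@(np.array(P,float)-np.array(d['position'])); K=d['K']
    return np.array([K[0][2]+K[0][0]*q[0]/-q[2],K[1][2]+K[1][1]*-q[1]/-q[2]])
def tri(d1,p1,d2,p2):
    A=[];b=[]
    M=np.zeros((3,3));y=np.zeros(3)
    for d,p in((d1,p1),(d2,p2)):
        o,w=ray(d,*p);w=w/np.linalg.norm(w);Q=np.eye(3)-np.outer(w,w);M+=Q;y+=Q@o
    return np.linalg.solve(M,y)
E
python3 - <<'E'
from h import *
for n in('top','side','wrist'):
    d=grab(n,n+'0.png'); print(n,{k:np.round(np.array(v),3).tolist() for k,v in d.items() if k!='color'})
np.set_printoptions(precision=3,suppress=True)
print(r.get_state())
ims=[cv2.imread(f'pics/{n}0.png') for n in('top','side')]
E
```

```text
pics
top {'K': [[418.582, 0.0, 253.945], [0.0, 418.582, 194.516], [0.0, 0.0, 1.0]], 'position': [425.447, 54.585, 1360.465], 'attitude': [0.09, -0.087, -1.592]}
side {'K': [[372.904, 0.0, 258.728], [0.0, 372.904, 187.622], [0.0, 0.0, 1.0]], 'position': [422.002, -817.781, 972.855], 'attitude': [0.79, -0.075, -0.172]}
wrist {'K': [[299.17, 0.0, 260.507], [0.0, 299.17, 192.659], [0.0, 0.0, 1.0]], 'position': [174.212, 604.109, 384.045], 'attitude': [-0.241, -0.159, 1.164]}
{'time': 0.15, 'joint_pos': array([ 1.169,  0.354,  1.634, -0.   ,  1.155, -0.002]), 'joint_vel': array([-0.001, -0.001, -0.001, -0.001, -0.001, -0.   ]), 'joint_efforts': array([ -0.   , -59.421, -33.447,   0.07 ,   0.02 ,  -0.   ]), 'tcp_pos': array([243.212, 575.553, 404.134]), 'tcp_rot': array([-0.624, -3.079,  0.002]), 'force': array([-0.038,  0.741,  0.346]), 'moment': array([0.041, 0.009, 0.005]), 'grasp_force': 0.0, 'grip_width': 91.92729231191109}
```

View pics/top0.png

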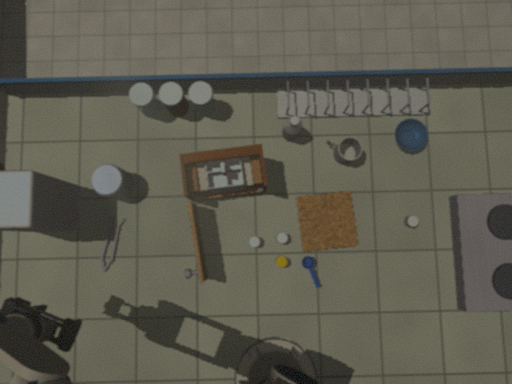

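View pics/side0.png

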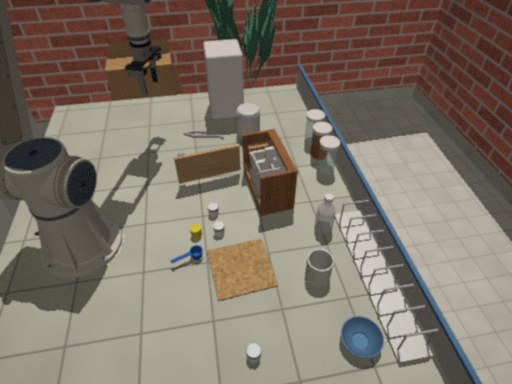

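The top view shows the cupboard at about (225,172), its door from (192,203) to (203,278), the mat at (327,221), the tin at (107,180) and the tong at (115,245). Pod candidates in top pixels:
- White: (255,242), (283,238) and (413,221).
- Yellow look-alike: (283,262).
- Knob on the door: (187,273).
- Scoop: (308,263).

The three white drums match the description. One close crop will check that choice.

```bash
python3 - <<'E'
from h import *
np.set_printoptions(precision=1,suppress=True)
a=cv2.imread('pics/top0.png'); s=cv2.imread('pics/side0.png')
def z(im,x,y,w,h,k,g): 
    o=cv2.resize(im[y:y+h,x:x+w],None,fx=k,fy=k,interpolation=cv2.INTER_CUBIC); return cv2.convertScaleAbs(o,alpha=g)
c1=z(a,175,140,100,75,4,1.6); c2=z(a,240,205,100,75,4,1.6); c3=z(s,235,125,70,90,400/70.,1.4)[:300*1]; c3=cv2.resize(z(s,235,125,100,75,4,1.4),(400,300)); c4=z(s,180,190,100,75,4,1.4)
cv2.imwrite('pics/c1.png',np.vstack([np.hstack([c1,c2]),np.hstack([c3,c4])]))
d=vision.get_image('top'); e=vision.get_image('side')
hsv=cv2.cvtColor(d['color'],cv2.COLOR_RGB2HSV)
m=cv2.inRange(hsv,(8,90,60),(25,255,255)); m[:, :290]=0
m=cv2.morphologyEx(m,cv2.MORPH_OPEN,np.ones((5,5)))
cs=max(cv2.findContours(m,0,2)[0],key=cv2.contourArea); rc=cv2.minAreaRect(cs); print(rc)
P=np.array([onz(d,u,v,6) for u,v in cv2.boxPoints(rc)]); print(P,P.mean(0))
for p,q in(((255,241),(213,208)),((283,238),(218,226)),((413,221),(254,350)),((283,262),(196,230))):
    print(onz(d,*p,38),onz(e,*q,38))
for nm,p in dict(roof=[(180,155),(262,147)],).items():
    print(nm,[onz(d,*x,178) for x in p])
E
```

```text
((326.6615905761719, 220.79232788085938), (55.567562103271484, 55.19545364379883), 82.87498474121094)
[[ 568.3  -81.1    6. ]
 [ 586.6 -260.3    6. ]
 [ 407.9 -273.7    6. ]
 [ 390.1  -97.2    6. ]] [ 488.2 -178.1    6. ]
[427.8  54.9  38. ] [426.9  45.6  38. ]
[435.2 -33.2  38. ] [435.3 -35.7  38. ]
[ 479.3 -444.6   38. ] [ 481.2 -446.8   38. ]
[360.7 -31.   38. ] [364.3 -39.5  38. ]
roof [array([678.1, 264.9, 178. ]), array([696.1,  28.6, 178. ])]
```

View pics/c1.png

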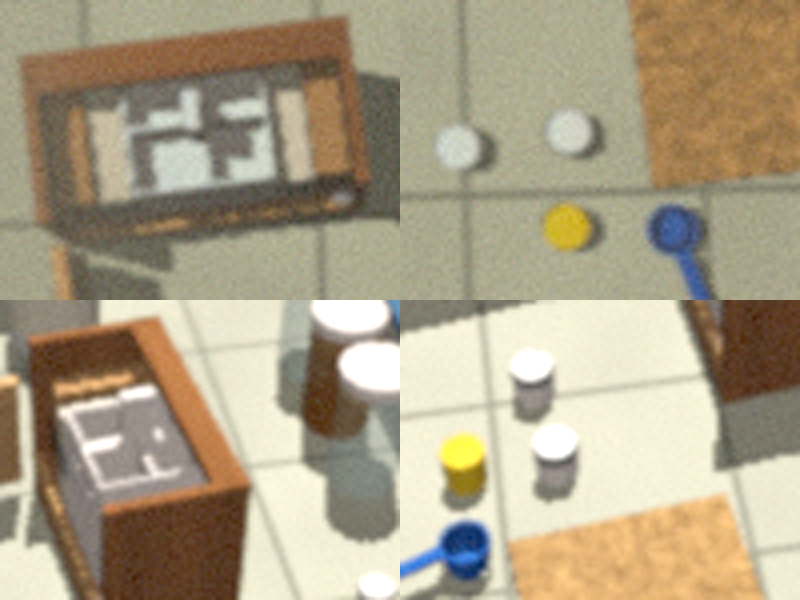

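The crop shows two white pods with grey lids at top pixels (255,241) and (283,238), and the yellow drum at (283,262), which I reject. The third white pod is at (413,221). A small pale blob near the cupboard's front right corner at (260,189) needs a closer look. The carrier's fin is between the wells near (226,170).

```bash
cat >> h.py <<'E'
np.set_printoptions(precision=3,suppress=True)
def delta(pos,Rm):
    "fractions (turn, shift) from the measured pose to a goal pose"
    s=r.get_state(); t=R.from_matrix(Rm)*R.from_rotvec(s['tcp_rot']).inv()
    return np.round(np.r_[t.as_rotvec()/(np.pi/3),(np.array(pos)-s['tcp_pos'])/200],4)
def down(yaw,tilt=0.):
    "tool y along world angle yaw+90deg, pointing down; tilt = lean about tool-y axis (top towards robot, -x)"
    return R.from_euler('z',yaw).as_matrix()@R.from_euler('y',-tilt).as_matrix()@np.diag([-1.,1,-1])
E
python3 - <<'E'
from h import *
d=grab('top')
px=[(180.5,154.2),(262,144.2),(267.5,186.2),(184.5,195)]
P=np.array([onz(d,u,v,178)[:2] for u,v in px]); print(P)
L=np.array([[47,119.5],[47,-119.5],[-75,-119.5],[-75,119.5]])
# 2D rigid fit
pc,lc=P.mean(0),L.mean(0); H=(L-lc).T@(P-pc); yaw=np.arctan2(H[0,1]-H[1,0],H[0,0]+H[1,1])
c,s=np.cos(yaw),np.sin(yaw); Q=np.array([[c,-s],[s,c]]); o=pc-Q@lc; print('yaw',yaw,'o',o,'res',P-(L@Q.T+o))
f=o+Q@[-10,0]; print('fin',f); print('blob',onz(d,260.5,189,178),onz(d,260.5,189,38))
hg=onz(d,192,204,140);fe=onz(d,203,279,140); print('door',hg,fe,np.linalg.norm(hg-fe), Q.T@(hg[:2]-o),Q.T@(fe[:2]-o))
print(delta([f[0]-30,f[1],410],down(yaw)))
E
```

```text
[[680.423 263.42 ]
 [704.312  28.411]
 [581.911  15.762]
 [562.086 252.379]]
yaw 0.09359750676812176 o [646.122 141.301] res [[-1.325 -1.251]
 [ 0.228  1.694]
 [-0.707  0.447]
 [ 1.805 -0.89 ]]
fin [636.166 140.367]
blob [574.33   35.894 178.   ] [591.958  33.681  38.   ]
door [539.455 236.874 140.   ] [322.656 206.584 140.   ] 218.90547624642608 [-97.267 105.124] [-315.949   95.228]
[ 0.001 -0.     0.471  1.814 -2.176  0.028]
```

jog_arm --deltas "0 0 .06 .06 -.08 .05 1;0 0 .16 .2 -.25 .1 1;0 0 .26 .36 -.45 .2 1;0 0 .36 .5 -.63 .25 1;0 0 .43 .6 -.75 .25 1;0 0 .471 .6 -.75 .25 1"

```text
time: 1.05
tcp_pos: [364.5, 424.1, 455.0]
tcp_rot: [-0.146, 3.138, -0.0]
force: [-0.1, 0.9, -0.6]
grip_width: 92.0
grasp_force: 0.0
```

jog_arm --deltas "0 0 0 .08 -.1 0 1;0 0 0 .22 -.27 0 1;0 0 0 .38 -.47 0 1;0 0 0 .52 -.65 0 1;0 0 0 .6 -.75 0 1"

```text
time: 1.68
tcp_pos: [484.3, 274.0, 454.7]
tcp_rot: [-0.144, 3.138, -0.0]
force: [-0.6, 0.6, -0.5]
grip_width: 91.9
grasp_force: 0.0
```

jog_arm --deltas "0 0 0 .08 -.1 0 1;0 0 0 .22 -.27 0 1;0 0 0 .38 -.47 0 1;0 0 0 .54 -.6 0 1;0 0 0 .61 -.68 0 1;0 0 0 .61 -.68 0 1"

```text
time: 2.42
tcp_pos: [605.5, 139.1, 454.3]
tcp_rot: [0.144, -3.138, -0.0]
force: [-0.6, 0.5, -0.6]
grip_width: 91.6
grasp_force: 0.0
```

```bash
python3 - <<'E'
from h import *
d=grab('wrist'); im=cv2.resize(d['color'][:,:,::-1],(800,600),interpolation=cv2.INTER_CUBIC); cv2.imwrite('pics/w1.png',cv2.convertScaleAbs(im,alpha=1.6))
s=r.get_state(); print(s['tcp_pos'],s['tcp_rot'],s['time'],d['position'],d['attitude'])
E
```

```text
[604.877 139.853 454.389] [ 0.145 -3.137 -0.001] 2.475 [530.892 131.283 434.374] [-0.206 -0.226  1.652]
```

View pics/w1.png

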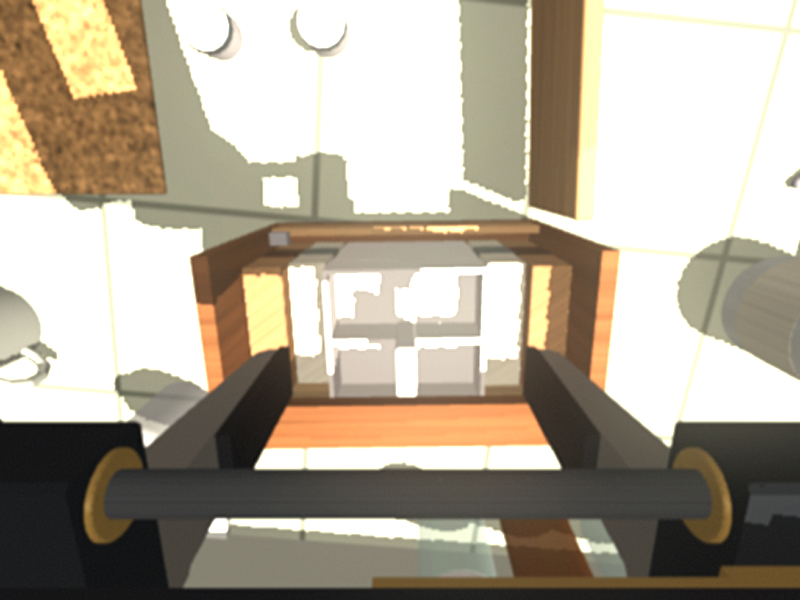

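The wrist view shows the cupboard below. The pale patch at (279,238) is a door catch on the sill, so there are three pods. The fin's top is at about (406,372), and the roof and sill edges are level in the image, so the yaw looks right.

```bash
python3 - <<'E'
from h import *
d=grab('wrist'); im=d['color'][:,:,::-1]
c=im[140:275,120:400]; c=cv2.resize(c,(800,386),interpolation=cv2.INTER_CUBIC)
cv2.imwrite('pics/w2.png',c)
for u,v in((406,372),(406,347),(406,397)): print(onz(d,u/1.5625,v/1.5625,193))
print('walls',onz(d,195/1.5625,257/1.5625,178),onz(d,617/1.5625,252/1.5625,178))
o=np.array([646.1,141.3]);y=.0936;Q=R.from_euler('z',y).as_matrix()
for p in((-75,119.5,178),(-75,-119.5,178),(18,109.5,178),(18,-109.5,178),(18,109.5,166),(18,-109.5,166),(-25,0,193),(5,0,193),(-59,53,143),(-59,-53,143),(39,53,143),(39,-53,143)):
    w=Q@np.array(p)+[*o,0]; q=proj(d,w); print(p,(q-[120,140])*800/280)
E
```

```text
[638.26  141.646 193.   ]
[623.388 140.266 193.   ]
[653.601 143.07  193.   ]
walls [586.978  19.302 178.   ] [562.465 251.87  178.   ]
(-75, 119.5, 178) [791.48   54.015]
(-75, -119.5, 178) [-0.    54.447]
(18, 109.5, 178) [727.069 333.051]
(18, -109.5, 178) [ 65.707 333.505]
(18, 109.5, 166) [714.273 316.554]
(18, -109.5, 166) [ 78.864 316.985]
(-25, 0, 193) [395.901 227.38 ]
(5, 0, 193) [396.114 318.232]
(-59, 53, 143) [549.481  83.905]
(-59, -53, 143) [243.505  84.077]
(39, 53, 143) [537.537 339.629]
(39, -53, 143) [256.495 339.823]
```

View pics/w2.png

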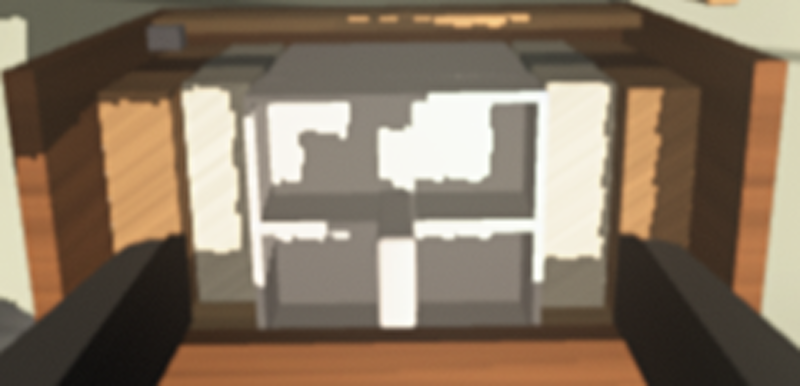

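Fin top spans crop pixels (378–417, 238–328). The rim's front edge is level at y ≈ 93. The row lies about 3 mm further out than the first estimate. Next I'll refine the yaw from the roof edge and then descend.

```bash
python3 - <<'E'
from h import *
d=grab('wrist'); g=cv2.GaussianBlur(d['color'],(3,3),0).astype(float)
def edge(ch,cols,r0,r1,z,sgn=1,win=None):
    pts=[]
    for u in cols:
        gr=sgn*np.gradient(ch[r0:r1,u]); i=int(gr.argmax())
        if 0<i<len(gr)-1:
            a,b,c=gr[i-1:i+2]; i+= .5*(a-c)/(a-2*b+c+1e-9)
        pts.append((u,r0+i))
    pts=np.array(pts); k=np.polyfit(pts[:,0],pts[:,1],1)
    for _ in range(3):
        e=np.abs(pts[:,1]-np.polyval(k,pts[:,0])); k=np.polyfit(*pts[e<max(.6,1.5*np.median(e))].T,1)
    u0,u1=cols[0],cols[-1]; A,B=[onz(d,u,np.polyval(k,u),z) for u in(u0,u1)]
    v=B-A; print('yaw',np.arctan2(-v[0],v[1]),'resid',np.median(e),'mid',(A+B)/2, 'dir',v)
edge(g[:,:,0],range(192,330),252,268,166)      # roof front edge
edge(g.mean(2),range(215,305),165,180,143)     # carrier rim front
edge(g[:,:,0],range(180,335),138,150,50,1)       # sill
v=g.mean(2)
for y in (226,232,238,244,250):
    row=np.gradient(v[y,245:275]); print(y,245+row.argmax(),245+row.argmin())
E
```

```text
yaw 0.10540289015335513 resid 0.04737561286057712 mid [673.094 146.047 166.   ] dir [-14.324 135.395   0.   ]
yaw 0.15026695225899522 resid 0.4926838757366312 mid [591.21  137.286 143.   ] dir [-13.265  87.61    0.   ]
yaw 0.10346706002915003 resid 0.17539596786605216 mid [574.032 132.276  50.   ] dir [-20.324 195.725   0.   ]
226 251 265
232 252 265
238 252 265
244 252 265
250 252 265
```

jog_arm --deltas "0 0 .0105 .06 .003 -.05 0;0 0 .0105 .12 .0065 -.15 0;0 0 .0105 .17 .0065 -.28 0;0 0 .0105 .17 .0065 -.4 0;0 0 .0105 .17 .0065 -.5 0;0 0 .0105 .17 .0065 -.56 0;0 0 .0105 .17 .0065 -.577 0;0 0 .0105 .17 .0065 -.577 0"

```text
time: 3.58
tcp_pos: [639.5, 141.1, 339.7]
tcp_rot: [-0.164, 3.137, 0.0]
force: [0.8, -0.4, -0.6]
grip_width: 46.2
grasp_force: 0.0
```

```bash
python3 - <<'E'
from h import *
d=grab('wrist'); im=d['color'][:,:,::-1]; cv2.imwrite('pics/w3.png',cv2.resize(im,(800,600)))
s=r.get_state(); print(s['tcp_pos'],s['tcp_rot'],s['force'])
for p in ((624,139.5,193),(654,142.6,193)): print(proj(d,p)*1.5625)
print(delta([639,141,339],down(.103)))
E
```

```text
[639.53  141.078 340.025] [-0.164  3.136  0.   ] [-0.313 -0.298 -0.11 ]
[410.067 379.427]
[409.705 467.996]
[-0.     0.001 -0.001 -0.003 -0.    -0.005]
```

View pics/w3.png

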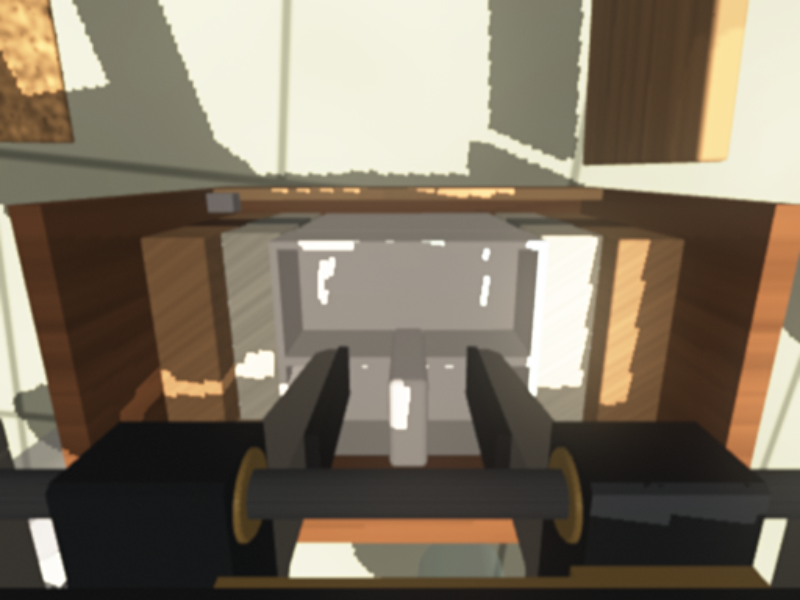

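The fin is centred between the open fingers at about (409,420). Closing on it now.

jog_arm --deltas "0 0 0 0 0 0 -.4;0 0 0 0 0 0 -.8;0 0 0 0 0 0 -1;0 0 0 0 0 0 -1;0 0 0 0 0 0 -1;0 0 0 0 0 0 -1" --squeeze 45

```text
time: 4.38
tcp_pos: [639.3, 141.1, 339.4]
tcp_rot: [-0.164, 3.137, 0.0]
force: [-0.4, -0.4, 1.4]
grip_width: 11.9
grasp_force: 45.0
```

```bash
cat > path.py <<'E'
from h import *
yaw=.103; Q=R.from_euler('z',yaw).as_matrix(); piv0=np.array([638.9,141.1,18])+Q@[-49,0,0]
def rel(tcp,th,dx,lift):
    "fractions that bring the tool from grasp pose tcp to carrier lean th, edge shifted dx (cupboard x) and lift"
    A=Q@R.from_euler('y',-th).as_matrix()@Q.T
    p=A@(np.array(tcp)-piv0)+piv0+Q@[dx,0,lift]
    return np.r_[R.from_matrix(A).as_rotvec()/(np.pi/3),(p-tcp)/200]
E
python3 - <<'E'
from path import *
s=r.get_state(); t=s['tcp_pos']; print(t,s['grip_width'],s['grasp_force'],s['force'])
for w in((.04,0,.5),(.08,0,1),(.12,0,1.5),(.16,0,2),(.2,0,2),(.23,0,2),(.24,0,8),(.25,0,15),(.28,0,30),(.3,0,46),(.3,-30,52),(.3,-80,60),(.3,-150,70)): print(w,rel(t,*w))
E
```

```text
[639.265 141.071 339.405] 11.89955678390898 45.0004380941391 [-0.447 -0.354  1.391]
(0.04, 0, 0.5) [ 0.004 -0.038  0.    -0.064 -0.007  0.011]
(0.08, 0, 1) [ 0.008 -0.076  0.    -0.129 -0.013  0.02 ]
(0.12, 0, 1.5) [ 0.012 -0.114 -0.    -0.193 -0.02   0.025]
(0.16, 0, 2) [ 0.016 -0.152  0.    -0.258 -0.027  0.029]
(0.2, 0, 2) [ 0.02  -0.19   0.    -0.322 -0.033  0.027]
(0.23, 0, 2) [ 0.023 -0.218 -0.    -0.371 -0.038  0.024]
(0.24, 0, 8) [ 0.024 -0.228  0.    -0.387 -0.04   0.053]
(0.25, 0, 15) [ 0.025 -0.237 -0.    -0.403 -0.042  0.086]
(0.28, 0, 30) [ 0.027 -0.266 -0.    -0.451 -0.047  0.156]
(0.3, 0, 46) [ 0.029 -0.285  0.    -0.483 -0.05   0.231]
(0.3, -30, 52) [ 0.029 -0.285  0.    -0.633 -0.065  0.261]
(0.3, -80, 60) [ 0.029 -0.285  0.    -0.881 -0.091  0.301]
(0.3, -150, 70) [ 0.029 -0.285  0.    -1.229 -0.127  0.351]
```

jog_arm --deltas ".002 -.019 0 -.032 -.0035 .006 -1;.004 -.038 0 -.064 -.007 .011 -1;.008 -.076 0 -.129 -.013 .02 -1;.012 -.114 0 -.193 -.02 .025 -1;.016 -.152 0 -.258 -.027 .029 -1;.02 -.19 0 -.322 -.033 .027 -1;.023 -.218 0 -.371 -.038 .024 -1;.023 -.218 0 -.371 -.038 .024 -1"

```text
time: 5.38
tcp_pos: [563.7, 133.2, 343.7]
tcp_rot: [-0.152, 2.91, 0.017]
force: [-0.6, -0.5, -3.9]
grip_width: 11.9
grasp_force: 45.0
```

```bash
python3 - <<'E'
from path import *
s=r.get_state(); print(s['tcp_pos'],s['grip_width'],s['grasp_force'],s['force'],s['moment'])
d=grab('side'); e=grab('wrist')
c=cv2.resize(d['color'][110:220,190:310,::-1],(436,400),interpolation=cv2.INTER_CUBIC); w=cv2.resize(e['color'][60:340,100:354,::-1],(363,400))
cv2.imwrite('pics/s3.png',np.hstack([c,w]))
E
```

```text
[563.678 133.188 343.676] 11.940485859291355 44.998977184295654 [-0.601 -0.494 -3.941] [-0.018  0.352  0.005]
```

View pics/s3.png

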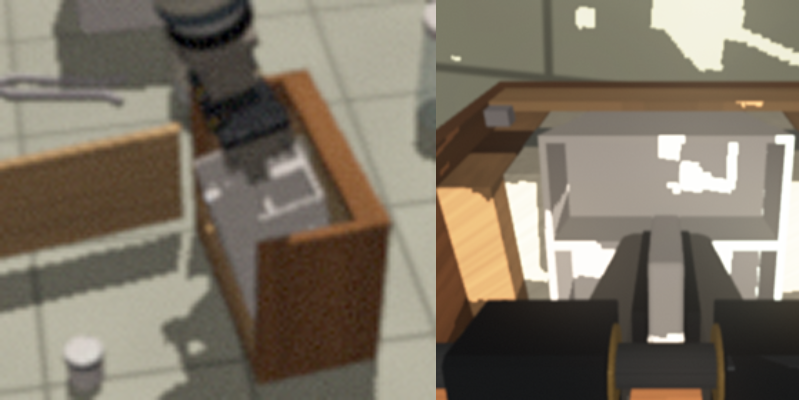

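The carrier has tipped and its full weight (3.9 N) is in the grip. Lifting and drawing it out now.

jog_arm --deltas ".001 -.01 0 -.016 -.002 .029 -1;.002 -.019 0 -.032 -.004 .062 -1;.003 -.034 0 -.056 -.006 .095 -1;.004 -.048 0 -.08 -.009 .132 -1;.005 -.058 0 -.096 -.01 .17 -1;.006 -.067 0 -.112 -.012 .207 -1;.006 -.067 0 -.112 -.012 .215 -1"

```text
time: 6.35
tcp_pos: [542.6, 131.0, 387.9]
tcp_rot: [-0.149, 2.837, 0.021]
force: [0.3, 0.3, -3.1]
grip_width: 12.1
grasp_force: 45.0
```

jog_arm --deltas "0 0 0 -.07 -.007 .01 -1;0 0 0 -.18 -.018 .03 -1;0 0 0 -.32 -.033 .06 -1;0 0 0 -.47 -.048 .09 -1;0 0 0 -.62 -.064 .11 -1;0 0 0 -.74 -.076 .12 -1;0 0 0 -.75 -.077 .12 -1;0 0 0 -.75 -.077 .12 -1"

```text
time: 7.35
tcp_pos: [392.8, 115.7, 411.3]
tcp_rot: [-0.149, 2.837, 0.021]
force: [0.2, 0.3, -3.6]
grip_width: 11.4
grasp_force: 45.0
```

```bash
python3 - <<'E'
from path import *
s=r.get_state(); print(s['tcp_pos'],s['tcp_rot'],s['grip_width'],s['grasp_force'],s['force'],s['moment'],s['joint_pos'])
d=grab('side'); e=grab('top')
c=cv2.resize(d['color'][90:290,150:310,::-1],(400,500),interpolation=cv2.INTER_CUBIC); w=cv2.resize(e['color'][130:290,170:298,::-1],(400,500))
cv2.imwrite('pics/s4.png',np.hstack([c,w]))
E
```

```text
[392.819 115.673 411.264] [-0.149  2.837  0.021] 11.422969708143485 44.99900758266449 [ 0.193  0.28  -3.638] [0.025 0.429 0.02 ] [ 0.308 -0.081  2.15  -0.086  0.78  -1.316]
```

View pics/s4.png

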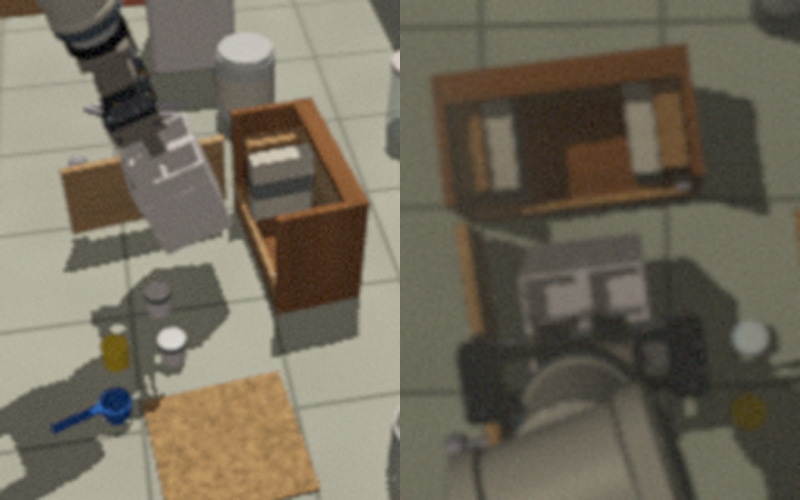

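The carrier is out over the door side and all four cartons still stand in the cupboard. Next it goes upright and over the mat.

```bash
python3 - <<'E'
from path import *
d=vision.get_image('side'); hsv=cv2.cvtColor(d['color'],cv2.COLOR_RGB2HSV)
m=cv2.inRange(hsv,(8,90,60),(25,255,255)); m[:230]=0; m[:,:195]=0
m=cv2.morphologyEx(m,cv2.MORPH_OPEN,np.ones((5,5)))
c=max(cv2.findContours(m,0,2)[0],key=cv2.contourArea); q=cv2.approxPolyDP(cv2.convexHull(c),8,True)[:,0]
P=np.array([onz(d,u,v,6) for u,v in q]); print(q.tolist(),P,P.mean(0))
print(delta([488,-178,345],down(.1)))
E
```

```text
[[261, 240], [276, 285], [218, 299], [208, 250]] [[ 566.258  -92.157    6.   ]
 [ 578.845 -261.038    6.   ]
 [ 407.585 -275.057    6.   ]
 [ 394.372 -100.724    6.   ]] [ 486.765 -182.244    6.   ]
[-0.028  0.285 -0.004  0.473 -1.469 -0.33 ]
```

jog_arm --deltas "-.004 .04 0 .02 -.06 .03 -1;-.01 .1 0 .06 -.17 .05 -1;-.016 .16 -.001 .1 -.31 .05 -1;-.021 .21 -.002 .14 -.45 .05 -1;-.025 .25 -.003 .18 -.58 .05 -1;-.028 .285 -.004 .22 -.7 .05 -1;-.028 .285 -.004 .25 -.75 .05 -1"

```text
time: 8.38
tcp_pos: [443.7, -35.5, 420.8]
tcp_rot: [-0.155, 3.137, 0.0]
force: [0.2, 1.0, -3.6]
grip_width: 11.8
grasp_force: 45.0
```

jog_arm --deltas "0 0 0 .03 -.08 0 -1;0 0 0 .07 -.22 0 -1;0 0 0 .12 -.38 0 -1;0 0 0 .17 -.54 -.04 -1;0 0 0 .21 -.67 -.12 -1;0 0 0 .226 -.724 -.22 -1;0 0 0 .226 -.724 -.3 -1;0 0 0 .226 -.724 -.3 -1"

```text
time: 9.38
tcp_pos: [487.3, -178.6, 359.8]
tcp_rot: [0.158, -3.135, -0.003]
force: [-0.7, -0.8, -2.8]
grip_width: 11.6
grasp_force: 45.0
```

```bash
python3 - <<'E'
from path import *
s=r.get_state(); print(s['tcp_pos'],s['grip_width'],s['force'])
print(delta([488,-179,327.4],down(.1)))
e=grab('wrist'); cv2.imwrite('pics/w5.png',cv2.resize(e['color'][:,:,::-1],(600,450)))
E
```

```text
[ 487.341 -178.62   359.836] 11.564435182740178 [-0.712 -0.832 -2.757]
[-0.002 -0.002 -0.001  0.003 -0.002 -0.162]
```

View pics/w5.png

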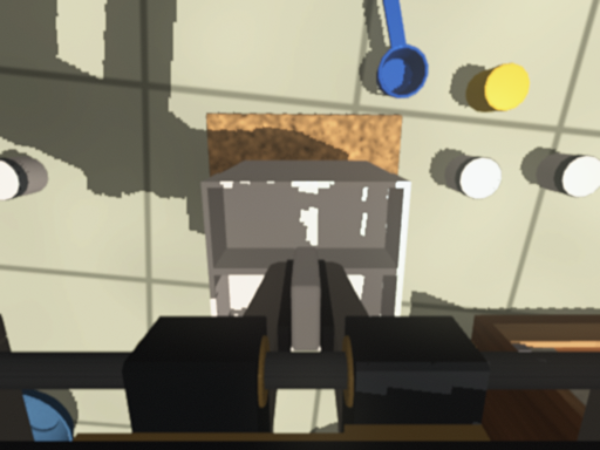

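The mat's front edge spans 207–403 and the carrier is centred at 306, so it sits centrally and aligned on the mat. Lowering it now.

jog_arm --deltas "-.002 -.002 0 .003 -.002 -.04 -1;-.002 -.002 0 .003 -.002 -.09 -1;-.002 -.002 0 .003 -.002 -.125 -1;-.002 -.002 0 .003 -.002 -.145 -1;-.002 -.002 0 .003 -.002 -.155 -1;-.002 -.002 0 .003 -.002 -.161 -1;-.002 -.002 0 .003 -.002 -.161 -1"

```text
time: 10.3
tcp_pos: [488.5, -179.6, 329.0]
tcp_rot: [-0.157, 3.135, -0.003]
force: [-0.7, -0.1, -2.5]
grip_width: 11.4
grasp_force: 45.0
```

jog_arm --deltas "0 0 0 0 0 -.005 -1;0 0 0 0 0 -.01 -1;0 0 0 0 0 -.012 -1;0 0 0 0 0 -.012 -1"

```text
time: 10.8
tcp_pos: [488.8, -179.7, 327.4]
tcp_rot: [-0.157, 3.135, -0.003]
force: [-1.3, -1.1, 5.8]
grip_width: 12.0
grasp_force: 45.0
```

jog_arm --deltas "0 0 0 0 0 0 -.6;0 0 0 0 0 0 -.3;0 0 0 0 0 0 0;0 0 0 0 0 0 0;0 0 0 0 0 .1 0;0 0 0 0 0 .25 0;0 0 0 0 0 .42 0;0 0 0 0 0 .55 0"

```text
time: 11.8
tcp_pos: [488.5, -179.6, 437.9]
tcp_rot: [-0.157, 3.135, -0.003]
force: [0.2, -1.4, -0.1]
grip_width: 45.4
grasp_force: 0.0
```

jog_arm --deltas "0 0 0 -.1 .05 .05 0;0 0 0 -.25 .15 .08 0;0 0 0 -.4 .3 .1 0;0 0 0 -.55 .45 .1 0;0 0 0 -.65 .6 .1 0;0 0 0 -.7 .7 .1 0;0 0 0 -.7 .7 .1 0"

```text
time: 12.68
tcp_pos: [347.9, -38.9, 456.6]
tcp_rot: [-0.16, 3.135, -0.003]
force: [0.5, 0.4, 0.0]
grip_width: 45.9
grasp_force: 0.0
```

```bash
python3 - <<'E'
from path import *
s=r.get_state(); print(s['tcp_pos'],s['tcp_rot'],s['joint_pos'])
e=grab('wrist'); d=grab('top')
cv2.imwrite('pics/w6.png',np.hstack([cv2.resize(e['color'][:,:,::-1],(500,375)),cv2.resize(d['color'][180:305,230:330,::-1],(300,375),interpolation=cv2.INTER_CUBIC)]))
np.savez('w6.npz',**e); np.savez('t6.npz',**d)
E
```

```text
[347.916 -38.861 456.638] [-0.16   3.135 -0.003] [-0.115 -0.164  2.094 -0.001  1.208 -1.787]
```

View pics/w6.png

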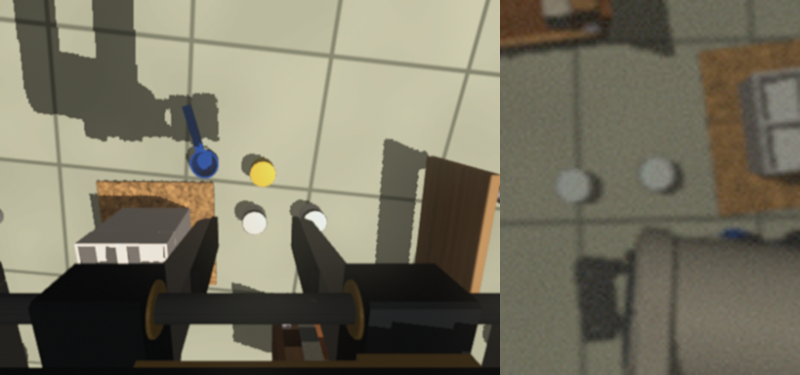

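Pod B is at (255,222) and pod A at (315,220), with the yellow drum at (262,173). In the top crop pod A is at (575,185) and pod B at (658,174).

```bash
python3 - <<'E'
from path import *
e=dict(np.load('w6.npz')); d=dict(np.load('t6.npz'))
def cen(D,box,z):
    x0,y0,x1,y1=box; c=D['color'][y0:y1,x0:x1]; g=cv2.cvtColor(c,cv2.COLOR_RGB2HSV)
    bg=np.median(c.reshape(-1,3),0); 
    s=g[:,:,1].astype(float); m=((s<np.median(s)*.6)&(g[:,:,2]>90)).astype('uint8')
    n,l,st,ce=cv2.connectedComponentsWithStats(m); i=1+st[1:,4].argmax()
    u,v=ce[i]+[x0,y0]; print(st[i],u,v,onz(D,u,v,z))
cen(e,(235,205,290,250),38); cen(e,(300,205,345,245),38)
cen(d,(243,229,268,254),36); cen(d,(270,226,295,250),36); cen(d,(400,208,426,234),36)
print(onz(e,261,227,38),onz(e,322,225,38))
# carrier
C=R.from_euler('z',.1).as_matrix()
for q in((-49,53,125),(-49,-53,125),(49,53,125),(49,-53,125)): print(proj(d,C@np.array(q)+[488.6,-179.6,6]))
E
```

```text
[ 15  12  23  22 404] 261.1757425742574 227.65346534653466 [436.975 -30.34   38.   ]
[ 12  11  23  21 280] 324.7857142857143 224.22857142857143 [422.385  59.32   38.   ]
[  6   7  11  11 100] 253.97 241.37 [426.756  58.209  36.   ]
[ 6  7 12 11 92] 281.6521739130435 237.6304347826087 [436.485 -29.151  36.   ]
[ 7  7  9 12 27] 410.4074074074074 221.62962962962962 [ 477.555 -437.068   36.   ]
[436.002 -30.694  38.   ] [423.961  55.558  38.   ]
[318.838 237.179]
[354.759 232.724]
[314.198 204.007]
[349.805 199.622]
```

jog_arm --deltas "0 0 -.1 .05 .005 -.05 .217;0 0 -.27 .12 .01 -.15 .217;0 0 -.44 .2 .02 -.25 .217;0 0 -.61 .28 .03 -.35 .217;0 0 -.78 .36 .04 -.45 .217;0 0 -.92 .42 .044 -.5 .217;0 0 -1 .443 .044 -.53 .217"

```text
time: 13.65
tcp_pos: [438.3, -31.7, 349.5]
tcp_rot: [1.439, 2.793, -0.005]
force: [0.0, 0.4, 0.4]
grip_width: 56.0
grasp_force: 0.0
```

jog_arm --deltas "0 0 -.1 0 0 -.02 .217;0 0 -.25 0 0 -.05 .217;0 0 -.4 0 0 -.08 .217;0 0 -.48 0 0 -.1 .217;0 0 -.496 0 0 -.1 .217;0 0 -.496 0 0 -.1 .217"

```text
time: 14.4
tcp_pos: [437.4, -31.3, 330.4]
tcp_rot: [2.101, 2.335, -0.004]
force: [0.1, -0.5, -0.1]
grip_width: 55.8
grasp_force: 0.0
```

```bash
cat >> h.py <<'E'
def look(guess,z=38,half=22,name='wrist',save=None):
    "bright, unsaturated blob near a guessed lid centre"
    D=grab(name); u,v=proj(D,[*guess,z]).round().astype(int)
    x0,y0=max(u-half,0),max(v-half,0); c=D['color'][y0:v+half,x0:u+half]; g=cv2.cvtColor(c,cv2.COLOR_RGB2HSV)
    s=g[:,:,1].astype(float); m=((s<np.median(s)*.6)&(g[:,:,2]>90)).astype('uint8')
    n,l,st,ce=cv2.connectedComponentsWithStats(m); i=1+st[1:,4].argmax(); a,b=ce[i]+[x0,y0]
    print('guess px',u,v,'blob',st[i],'centre',onz(D,a,b,z))
    if save: cv2.imwrite('pics/'+save,cv2.resize(D['color'][:,:,::-1],(600,450)))
E
python3 - <<'E'
from path import *
s=r.get_state(); print(s['tcp_pos'],s['tcp_rot'],s['joint_pos'],s['grip_width'])
print(delta([436.5,-30,214],down(.1-np.pi/2)))
look((436.5,-30)); look((427,57)); look((436.5,-30),name='top',half=12)
look((436.5,-30),save='w7.png')
E
```

```text
[437.433 -31.271 330.405] [ 2.101  2.335 -0.004] [-0.074  0.159  2.088 -0.003  0.896 -0.177] 55.82076665287585
[ 0.002 -0.002 -0.005 -0.005  0.006 -0.582]
guess px 259 189 blob [18  6 21  8 69] centre [440.202 -15.737  38.   ]
guess px 259 92 blob [ 13   3  28  16 269] centre [430.541  67.029  38.   ]Traceback (most recent call last):
  File "<stdin>", line 4, in <module>
  File "h.py", line 39, in look
    n,l,st,ce=cv2.connectedComponentsWithStats(m); i=1+st[1:,4].argmax(); a,b=ce[i]+[x0,y0]
                                                       ~~~~~~~~~~~~~~~^^
ValueError: attempt to get argmax of an empty sequence
```

```bash
cat >> h.py <<'E'
def blobs(D,z=38,lo=150,smax=30,amin=120,amax=2500):
    g=cv2.cvtColor(D['color'],cv2.COLOR_RGB2HSV); m=((g[:,:,1]<smax)&(g[:,:,2]>lo)).astype('uint8')
    m=cv2.morphologyEx(m,cv2.MORPH_OPEN,np.ones((3,3)))
    n,l,st,ce=cv2.connectedComponentsWithStats(m)
    for i in range(1,n):
        if amin<st[i,4]<amax: print(st[i],onz(D,*ce[i],z))
E
python3 - <<'E'
from path import *
D=grab('wrist'); blobs(D)
for g in((259,189),(259,92),(300,189)): print(D['color'][g[1],g[0]])
x=D['color'][120:240,215:305].copy(); print(cv2.cvtColor(x,cv2.COLOR_RGB2HSV)[::12,::9,1]); print(x.max(2)[::12,::9])
cv2.imwrite('pics/w7.png',cv2.resize(D['color'][:,:,::-1],(600,450)))
E
```

```text
[ 240   72   41   43 1382] [428.135  56.552  38.   ]
[244 174  36  34 966] [438.633 -30.383  38.   ]
[250 358  97  11 794] [ 502.822 -225.571   38.   ]
[217 210 196]
[219 224 212]
[177 176 149]
[[41 44 41 42 41 41 44 40 40 39]
 [44 42 41 41 42 42 39 40 39 40]
 [45 43 41 41 42 40 40 41 41 43]
 [45 42 41 39 43 39 41 43 41 44]
 [48 42 42 42 42 36 38 43 41 41]
 [48 43 41 43 21 21 21 39 40 39]
 [47 42 42 34 27 26 25 26 42 42]
 [45 42 42 45 28 28 28 41 41 41]
 [47 43 43 43 44 43 41 41 42 42]
 [47 42 44 41 44 43 47 43 43 43]]
[[166 174 175  84  87  88 117 177 178 176]
 [156 176 176 175 178 178 177 178 177 178]
 [141 176 176 176 177 177 178 180 179 180]
 [129 176 176 175 178 177 179 180 179 180]
 [122 176 176 176 177 126 153 179 180 180]
 [118 178 176 178 218 217 218 136 177 178]
 [120 176 176  98 217 217 217 218 177 178]
 [124 175 175 107 215 216 218 175 175 176]
 [137 173 173 173 173 173 173 173 175 175]
 [ 98 170 170 170 173 173  82 174 174 174]]
```

View pics/w7.png

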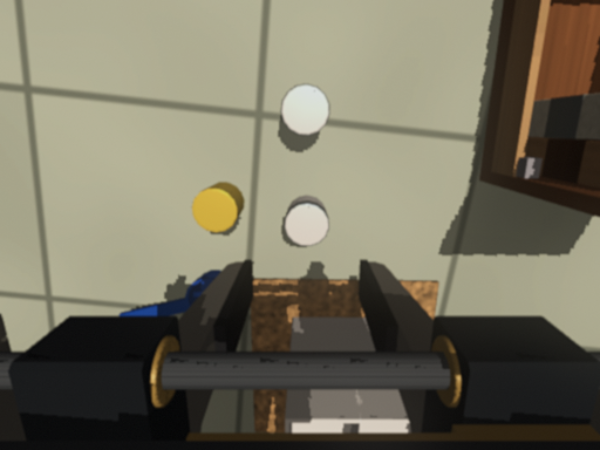

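The close view shows pod B at (307,222), pod A at (305,110), and the yellow drum well clear at (215,210). The tool is over pod B, so I'm descending on it.

jog_arm --deltas "0 0 0 0 0 -.06 .217;0 0 0 0 .003 -.2 .217;0 0 0 .003 .006 -.35 .217;0 0 0 .003 .006 -.47 .217;0 0 0 .003 .006 -.55 .217;0 0 0 .003 .006 -.582 .217;0 0 0 .003 .006 -.582 .217"

```text
time: 15.48
tcp_pos: [437.5, -29.5, 213.7]
tcp_rot: [-2.102, -2.334, 0.005]
force: [-0.4, 0.0, 0.1]
grip_width: 56.1
grasp_force: 0.0
```

jog_arm --deltas "0 0 0 0 0 0 -.1;0 0 0 0 0 0 -.4;0 0 0 0 0 0 -.6;0 0 0 0 0 0 -.6;0 0 0 0 0 0 -.6" --squeeze 20

```text
time: 16.1
tcp_pos: [437.9, -29.6, 214.5]
tcp_rot: [2.102, 2.334, -0.003]
force: [-1.1, 0.8, 6.3]
grip_width: 35.0
grasp_force: 20.0
```

jog_arm --deltas "0 0 0 0 0 .1 -.6;0 0 0 0 0 .3 -.6;0 0 0 0 0 .5 -.6;0 0 0 0 0 .7 -.6;0 0 0 0 0 .82 -.6;0 0 0 0 0 .85 -.6"

```text
time: 16.85
tcp_pos: [437.9, -29.6, 385.4]
tcp_rot: [2.101, 2.333, -0.002]
force: [0.4, 0.4, -0.7]
grip_width: 35.0
grasp_force: 20.0
```

```bash
python3 - <<'E'
from path import *
s=r.get_state(); print(s['tcp_pos'],s['grip_width'],s['grasp_force'],s['force'])
print(delta([461.9,-154.1,345],down(.1-np.pi/2)))
E
```

```text
[437.9   -29.606 385.43 ] 34.96048573783378 19.999867379665375 [ 0.45   0.42  -0.685]
[ 0.002  0.001 -0.004  0.12  -0.623 -0.202]
```

```bash
python3 - <<'E'
from path import *
e=dict(np.load('w6.npz')); C=R.from_euler('z',.1).as_matrix()
for q in((-49,53,125),(-49,-53,125),(-49,53,0),(-49,-53,0)): print(q,proj(e,C@np.array(q)+[488.6,-179.6,6])/1.024)
print(onz(e,77*1.024,243*1.024,131),C@[-49,-53,125]+[488.6,-179.6,6])
g=cv2.cvtColor(e['color'],cv2.COLOR_RGB2GRAY).astype(int)
for u in (95,110,125,140,155): 
    col=g[225:265,u]; print(u,225+np.abs(np.diff(col)).argmax(), onz(e,u,225+np.diff(col).argmax()+.5,131)[:2])
row=g[240,60:110]; print(60+np.abs(np.diff(row)).argmax(),onz(e,60.5+np.abs(np.diff(row)).argmax(),240,131))
c=C@[-49,0,0]+[488.6,-179.6,0]; print('front line mid',c)
E
```

```text
(-49, 53, 125) [167.409 242.994]
(-49, -53, 125) [ 75.1   242.686]
(-49, 53, 0) [190.52  206.744]
(-49, -53, 0) [122.575 206.525]
[ 445.31 -235.08  131.  ] [ 445.136 -237.227  131.   ]
95 248 [ 443.021 -217.025]
110 248 [ 441.28  -200.285]
125 248 [ 439.538 -183.548]
140 248 [ 437.798 -166.815]
155 249 [ 437.293 -150.075]
88 [ 433.3   -223.733  131.   ]
front line mid [ 439.845 -184.492    0.   ]
```

jog_arm --deltas "0 0 0 .02 -.08 0 -.6;0 0 0 .05 -.22 0 -.6;0 0 0 .08 -.38 0 -.6;0 0 0 .1 -.5 0 -.6;0 0 0 .12 -.6 -.02 -.6;0 0 -.004 .12 -.623 -.08 -.6;0 0 -.004 .12 -.623 -.13 -.6;0 0 -.004 .12 -.623 -.15 -.6"

```text
time: 17.85
tcp_pos: [461.2, -153.5, 352.8]
tcp_rot: [-2.106, -2.329, 0.005]
force: [0.5, 0.2, -1.3]
grip_width: 35.4
grasp_force: 20.0
```

```bash
python3 - <<'E'
from path import *
print(delta([461.9,-154.1,326],down(.1-np.pi/2)))
E
```

```text
[ 0.001 -0.003 -0.001  0.004 -0.003 -0.134]
```

The carrier pose matches the camera to about 1 mm. Lowering pod B into well 2.

jog_arm --deltas "0 0 0 .004 -.003 -.04 -.6;0 0 0 .004 -.003 -.08 -.6;0 0 0 .004 -.003 -.11 -.6;0 0 0 .004 -.003 -.13 -.6;0 0 0 .004 -.003 -.134 -.6;0 0 0 .004 -.003 -.134 -.6"

```text
time: 18.6
tcp_pos: [462.5, -154.8, 327.4]
tcp_rot: [2.107, 2.33, -0.004]
force: [-0.3, -1.1, -0.6]
grip_width: 35.2
grasp_force: 20.0
```

jog_arm --deltas "0 0 0 0 0 0 -.2;0 0 0 0 0 0 -.02;0 0 0 0 0 0 -.02;0 0 0 0 0 0 -.02;0 0 0 0 0 .08 -.02;0 0 0 0 0 .2 -.02;0 0 0 0 0 .3 -.02;0 0 0 0 0 .3 0"

```text
time: 19.6
tcp_pos: [463.0, -155.0, 389.4]
tcp_rot: [2.105, 2.327, -0.002]
force: [-0.2, 0.0, -0.2]
grip_width: 46.4
grasp_force: 0.0
```

jog_arm --deltas "0 0 0 -.02 .1 .02 .2;0 0 0 -.04 .27 .05 .217;0 0 0 -.07 .45 .05 .217;0 0 0 -.1 .63 .02 .217;0 0 0 -.12 .8 -.02 .217;0 0 0 -.15 .93 -.1 .217;0 0 0 -.17 .98 -.2 .217;0 0 0 -.17 1 -.2 .217"

```text
time: 20.6
tcp_pos: [426.9, 46.3, 345.8]
tcp_rot: [-2.104, -2.329, 0.009]
force: [1.0, 0.3, 0.7]
grip_width: 56.0
grasp_force: 0.0
```

```bash
python3 - <<'E'
from path import *
s=r.get_state(); print(s['tcp_pos'])
D=grab('wrist'); blobs(D); T=grab('top'); blobs(T,36,120,40,60,400)
print(delta([428,57,214],down(.1-np.pi/2)))
cv2.imwrite('pics/w8.png',np.hstack([cv2.resize(D['color'][:,:,::-1],(500,375)),cv2.resize(T['color'][180:305,270:370,::-1],(300,375),interpolation=cv2.INTER_CUBIC)]))
E
```

```text
[426.904  46.289 345.839]
[247 160  35  34 938] [428.193  56.899  38.   ]
[129  83  23  22 397] [915.533 419.725  36.   ]
[159  82  23  22 394] [915.931 322.487  36.   ]
[188  82  23  22 396] [915.671 225.79   36.   ]
[335  91  12  24 202] [ 874.143 -232.972   36.   ]
[355  90  10  12  61] [ 893.935 -296.672   36.   ]
[373  90  13  23 235] [ 876.467 -358.945   36.   ]
[278  92   9  24 183] [870.989 -41.365  36.   ]
[297  92  10  24 205] [ 873.543 -106.361   36.   ]
[316  92  11  24 198] [ 874.487 -169.9     36.   ]
[289  95   6  19  79] [865.008 -74.187  36.   ]
[336 205  12  14 125] [ 514.716 -221.985   36.   ]
[320 207  10  14 114] [ 509.236 -165.875   36.   ]
[409 216   9  10  76] [ 480.895 -445.183   36.   ]
[341 221   9  13  81] [ 460.673 -231.09    36.   ]
[322 223  10  11  90] [ 464.412 -171.284   36.   ]
[ 0.002 -0.002 -0.001 -0.001  0.056 -0.667]
```

View pics/w8.png

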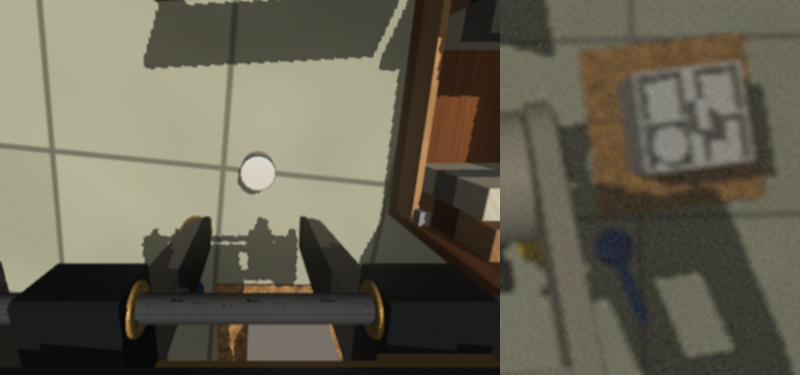

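The top crop shows pod B seated in well 2 at (668,143). Pod A is at (257,172) in the wrist view, at world (428,57). Picking it up now.

jog_arm --deltas "0 0 0 0 .03 -.06 .217;0 0 0 0 .054 -.2 .217;0 0 0 .003 .054 -.36 .217;0 0 0 .005 .054 -.5 .217;0 0 0 .005 .054 -.6 .217;0 0 0 .005 .054 -.65 .217;0 0 0 .005 .054 -.66 .217;0 0 0 .005 .054 -.66 .217"

```text
time: 21.7
tcp_pos: [429.8, 56.0, 215.7]
tcp_rot: [2.107, 2.329, -0.003]
force: [0.9, -1.1, -0.3]
grip_width: 55.5
grasp_force: 0.0
```

jog_arm --deltas "0 0 0 0 0 0 -.1;0 0 0 0 0 0 -.4;0 0 0 0 0 0 -.6;0 0 0 0 0 0 -.6;0 0 0 0 0 0 -.6" --squeeze 20

```text
time: 22.32
tcp_pos: [429.7, 56.0, 215.7]
tcp_rot: [2.107, 2.33, -0.004]
force: [-1.1, 0.3, 6.9]
grip_width: 35.6
grasp_force: 20.0
```

jog_arm --deltas "0 0 0 0 0 .1 -.6;0 0 0 0 0 .3 -.6;0 0 0 0 0 .5 -.6;0 0 0 0 0 .7 -.6;0 0 0 0 0 .87 -.6;0 0 0 0 0 .95 -.6;0 0 0 0 0 .95 -.6"

```text
time: 23.2
tcp_pos: [429.7, 56.1, 406.3]
tcp_rot: [2.106, 2.329, -0.001]
force: [1.4, 0.3, -0.7]
grip_width: 34.8
grasp_force: 20.0
```

```bash
python3 - <<'E'
from path import *
s=r.get_state(); print(s['tcp_pos'],s['grip_width'])
print(delta([515.3,-205.1,410],down(.1-np.pi/2)))
E
```

```text
[429.66   56.063 406.257] 34.78461151147315
[ 0.002  0.001 -0.     0.428 -1.306  0.019]
```

jog_arm --deltas "0 0 0 .03 -.08 .03 -.6;0 0 0 .08 -.22 .05 -.6;0 0 0 .13 -.38 .05 -.6;0 0 0 .17 -.52 .05 -.6;0 0 0 .2 -.62 .05 -.6;0 0 0 .214 -.653 .05 -.6"

```text
time: 23.95
tcp_pos: [472.2, -75.4, 414.0]
tcp_rot: [-2.108, -2.328, 0.006]
force: [-0.4, 0.0, -1.6]
grip_width: 35.5
grasp_force: 20.0
```

jog_arm --deltas "0 0 0 .03 -.08 0 -.6;0 0 0 .08 -.22 0 -.6;0 0 0 .13 -.38 0 -.6;0 0 0 .17 -.52 0 -.6;0 0 0 .2 -.62 0 -.6;0 0 0 .214 -.653 -.04 -.6;0 0 0 .214 -.653 -.15 -.6;0 0 0 .214 -.653 -.2 -.6"

```text
time: 24.95
tcp_pos: [514.6, -204.5, 373.7]
tcp_rot: [-2.105, -2.329, 0.005]
force: [-0.7, -0.8, -0.2]
grip_width: 35.1
grasp_force: 20.0
```

```bash
python3 - <<'E'
from path import *
print(r.get_state()['tcp_pos'],delta([515.3,-205.1,326],down(.1-np.pi/2)))
E
```

```text
[ 514.573 -204.535  373.689] [ 0.001 -0.004 -0.001  0.004 -0.003 -0.238]
```

jog_arm --deltas "0 0 0 .003 -.003 -.05 -.6;0 0 0 .003 -.003 -.12 -.6;0 0 0 .003 -.003 -.18 -.6;0 0 0 .003 -.003 -.22 -.6;0 0 0 .003 -.003 -.236 -.6;0 0 0 .003 -.003 -.236 -.6"

```text
time: 25.7
tcp_pos: [515.7, -205.8, 328.0]
tcp_rot: [2.107, 2.33, -0.004]
force: [0.9, 0.4, -0.3]
grip_width: 35.4
grasp_force: 20.0
```

jog_arm --deltas "0 0 0 0 0 0 -.2;0 0 0 0 0 0 -.02;0 0 0 0 0 0 -.02;0 0 0 0 0 0 -.02;0 0 0 0 0 .08 -.02;0 0 0 0 0 .2 -.02;0 0 0 0 0 .32 -.02;0 0 0 0 0 .35 0"

```text
time: 26.7
tcp_pos: [516.1, -206.0, 400.5]
tcp_rot: [2.105, 2.327, -0.002]
force: [0.9, 0.4, -0.6]
grip_width: 45.8
grasp_force: 0.0
```

jog_arm --deltas "0 0 0 -.02 -.1 .02 .2;0 0 0 -.04 -.25 .05 .217;0 0 0 -.07 -.42 .05 .217;0 0 0 -.1 -.6 .02 .217;0 0 0 -.13 -.76 -.02 .217;0 0 0 -.15 -.9 -.1 .217;0 0 0 -.17 -.95 -.2 .217;0 0 0 -.17 -.95 -.2 .217"

```text
time: 27.7
tcp_pos: [480.4, -395.9, 355.5]
tcp_rot: [-2.106, -2.325, 0.005]
force: [-0.4, 0.4, -0.1]
grip_width: 56.0
grasp_force: 0.0
```

```bash
python3 - <<'E'
from path import *
s=r.get_state(); print(s['tcp_pos'],s['joint_pos'])
print(delta([481,-446,214],down(.1-np.pi/2)))
D=grab('wrist'); blobs(D); T=grab('top'); cv2.imwrite('pics/t9.png',T['color'][:,:,::-1])
blobs(T,36,110,45,50,300)
E
```

```text
[ 480.406 -395.897  355.465] [-0.691  0.399  1.683 -0.003  1.065 -0.788]
[-0.001 -0.005  0.001  0.003 -0.251 -0.707]
[242 216  28  25 480] [ 477.887 -442.258   38.   ]
[238 353  75  15 904] [ 520.245 -614.412   38.   ]
[ 30   0  23  12 170] [1229.663  749.445   36.   ]
[ 54   0  24  11 227] [1231.153  671.871   36.   ]
[106   0  23  10 199] [1228.709  500.72    36.   ]
[130   0  25  10 220] [1225.512  414.951   36.   ]
[208   0  22   8 143] [1224.025  159.556   36.   ]
[234   0  22   7 142] [1223.199   72.909   36.   ]
[258   0  23   6 105] [1224.357   -9.146   36.   ]
[412   4  23  20 243] [1177.186 -531.684   36.   ]
[462   4  13  22 163] [1162.128 -670.37    36.   ]
[489   5  21  20 256] [1158.408 -771.945   36.   ]
[491  27  21  22 294] [1084.565 -779.179   36.   ]
[310  31  12  16 128] [1093.976 -162.018   36.   ]
[413  30  11  12  77] [1098.167 -501.166   36.   ]
[468  33  20  17 160] [1066.889 -705.354   36.   ]
[364  54  17  15 174] [1009.154 -343.906   36.   ]
[389  54  22  15 239] [1006.374 -433.8     36.   ]
[415  54  20  14 212] [1008.087 -515.24    36.   ]
[493  55  17  
[... 341 characters left out ...]
276  91  12  26 255] [872.445 -41.548  36.   ]
[290  91  18  33 294] [ 862.21  -101.994   36.   ]
[315  90  13  26 240] [ 875.415 -169.842   36.   ]
[335  90  13  26 254] [ 874.874 -233.171   36.   ]
[289  94   6  21 103] [868.397 -74.537  36.   ]
[308  94   6  20  89] [ 866.848 -137.34    36.   ]
[ 23 146  20  18 156] [721.956 766.342  36.   ]
[345 148  10  12  90] [ 700.121 -255.771   36.   ]
[ 98 150   9  11  59] [713.244 540.212  36.   ]
[330 202  18  21 182] [ 518.537 -212.482   36.   ]
[319 207  11  14 132] [ 509.748 -165.648   36.   ]
[408 218   9   8  58] [ 477.529 -441.879   36.   ]
[340 221  11  14  99] [ 460.236 -231.388   36.   ]
[321 223  11  11 100] [ 464.206 -170.791   36.   ]
```

jog_arm --deltas "0 0 0 0 -.05 0 .217;0 0 0 0 -.14 -.05 .217;0 0 0 0 -.22 -.1 .217;0 0 0 0 -.25 -.12 .217;0 0 0 0 -.25 -.12 .217"

```text
time: 28.42
tcp_pos: [481.4, -446.2, 333.2]
tcp_rot: [-2.108, -2.328, 0.004]
force: [0.9, -0.2, -0.5]
grip_width: 56.0
grasp_force: 0.0
```

```bash
python3 - <<'E'
from path import *
s=r.get_state(); print(s['tcp_pos'])
print(delta([481,-446,214],down(.1-np.pi/2)))
D=grab('wrist'); blobs(D,lo=80);blobs(D)
E
```

```text
[ 481.43  -446.24   333.244]
[ 0.001 -0.002  0.001 -0.002  0.001 -0.596]
[ 242  172   37   35 1007] [ 481.363 -444.429   38.   ]
[ 247  332   77   37 2146] [ 534.357 -627.319   38.   ]
[243 173  36  34 950] [ 481.452 -445.15    38.   ]
[ 259  334   63   34 1772] [ 535.473 -627.579   38.   ]
```

jog_arm --deltas "0 0 0 0 0 -.06 .217;0 0 0 0 .003 -.2 .217;0 0 0 0 .005 -.35 .217;0 0 0 0 .005 -.48 .217;0 0 0 0 .005 -.56 .217;0 0 0 0 .005 -.592 .217;0 0 0 0 .005 -.594 .217"

```text
time: 29.35
tcp_pos: [481.8, -444.8, 215.4]
tcp_rot: [2.107, 2.33, -0.004]
force: [0.7, 0.2, 0.2]
grip_width: 55.8
grasp_force: 0.0
```

jog_arm --deltas "0 0 0 0 0 0 -.1;0 0 0 0 0 0 -.4;0 0 0 0 0 0 -.6;0 0 0 0 0 0 -.6;0 0 0 0 0 0 -.6" --squeeze 20

```text
time: 29.98
tcp_pos: [481.9, -445.0, 216.0]
tcp_rot: [2.107, 2.329, -0.004]
force: [-1.2, 0.8, 6.2]
grip_width: 35.1
grasp_force: 20.0
```

jog_arm --deltas "0 0 0 0 0 .1 -.6;0 0 0 0 0 .3 -.6;0 0 0 0 0 .5 -.6;0 0 0 0 0 .7 -.6;0 0 0 0 0 .85 -.6;0 0 0 0 0 .9 -.6;0 0 0 0 0 .9 -.6"

```text
time: 30.85
tcp_pos: [481.6, -444.7, 395.8]
tcp_rot: [2.107, 2.329, -0.004]
force: [-0.3, -0.2, -1.2]
grip_width: 35.3
grasp_force: 20.0
```

jog_arm --deltas "0 0 0 -.01 .1 0 -.6;0 0 0 -.02 .28 0 -.6;0 0 0 -.03 .48 0 -.6;0 0 0 -.04 .68 0 -.6;0 0 0 -.05 .85 0 -.6;0 0 0 -.06 .95 0 -.6;0 0 0 -.06 .98 0 -.6;0 0 0 -.06 .98 0 -.6"

```text
time: 31.85
tcp_pos: [469.8, -248.9, 395.1]
tcp_rot: [2.107, 2.33, -0.005]
force: [0.1, -0.9, 0.3]
grip_width: 35.0
grasp_force: 20.0
```

```bash
python3 - <<'E'
from path import *
s=r.get_state(); print(s['tcp_pos'],s['grip_width'])
print(delta([467.5,-209.9,327.5],down(.1-np.pi/2)))
E
```

```text
[ 469.792 -248.877  395.147] 34.969105827983
[ 0.002 -0.002 -0.001 -0.011  0.195 -0.338]
```

jog_arm --deltas "0 0 0 -.011 .06 0 -.6;0 0 0 -.011 .14 0 -.6;0 0 0 -.012 .193 -.04 -.6;0 0 0 -.014 .193 -.12 -.6;0 0 0 -.014 .193 -.22 -.6;0 0 0 -.014 .193 -.3 -.6;0 0 0 -.014 .193 -.33 -.6;0 0 0 -.014 .193 -.333 -.6"

```text
time: 32.85
tcp_pos: [466.9, -210.3, 328.2]
tcp_rot: [-2.107, -2.329, 0.005]
force: [-0.1, -0.1, 0.1]
grip_width: 35.2
grasp_force: 20.0
```

jog_arm --deltas "0 0 0 0 0 0 -.2;0 0 0 0 0 0 -.04;0 0 0 0 0 0 -.04;0 0 0 0 0 0 -.04;0 0 0 0 0 .08 -.04;0 0 0 0 0 .2 -.04;0 0 0 0 0 .35 -.04;0 0 0 0 0 .4 0"

```text
time: 33.85
tcp_pos: [467.3, -210.4, 411.2]
tcp_rot: [2.105, 2.327, -0.002]
force: [-0.1, -1.0, -0.0]
grip_width: 46.0
grasp_force: 0.0
```

jog_arm --deltas "0 0 .1 -.06 0 .05 0;0 0 .27 -.2 0 .1 0;0 0 .44 -.37 0 .1 -.3;0 0 .6 -.54 0 .1 -.6;0 0 .75 -.66 0 .1 -1;0 0 .75 -.7 0 .1 -1;0 0 .75 -.7 0 .1 -1"

```text
time: 34.72
tcp_pos: [327.0, -210.3, 428.9]
tcp_rot: [1.061, 2.955, -0.004]
force: [0.4, 0.7, -0.5]
grip_width: 0.3
grasp_force: 0.0
```

```bash
python3 - <<'E'
from path import *
s=r.get_state(); print(s['tcp_pos'],s['tcp_rot'],s['joint_pos'])
T=grab('top'); S=grab('side')
a=cv2.resize(T['color'][135:285,180:380,::-1],(800,600),interpolation=cv2.INTER_CUBIC)
b=cv2.resize(S['color'][225:305,190:290,::-1],(300,240),interpolation=cv2.INTER_CUBIC); a[360:,:300]=b
cv2.imwrite('pics/t10.png',a)
np.savez('t10.npz',**T)
E
```

```text
[ 326.959 -210.285  428.857] [ 1.061  2.955 -0.004] [-0.575 -0.06   2.07  -0.002  1.13  -1.455]
```

View pics/t10.png

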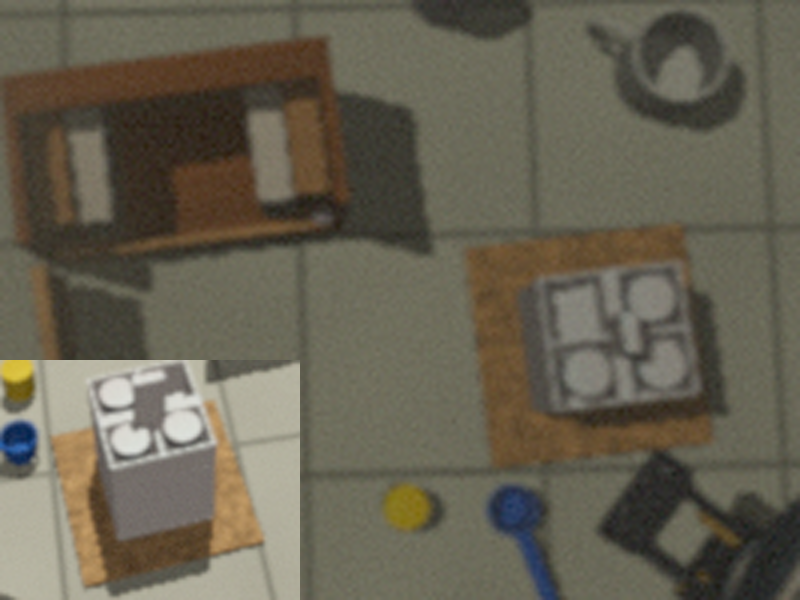

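All three pods are seated: crop (585,373), (665,362) and (650,297), confirmed in the side inset. The carrier is upright on the mat and the cartons stand at (60–90,175) and (270–310,150). The door remains.

```bash
cat > door.py <<'E'
from h import *
o=np.array([648.7,142.]);y=.104;c,s=np.cos(y),np.sin(y);Q=np.array([[c,-s],[s,c]])
def dp(q,rho=150,gap=0,z=295):
    n=np.array([-np.cos(q),np.sin(q)]); p=np.array([-88,118.5])+rho*np.array([-np.sin(q),-np.cos(q)])+(10*abs(np.cos(q))+18*abs(np.sin(q))+gap)*n
    return np.r_[o+Q@p,z]
def panel(q,rho,z=140,depth=0):
    p=np.array([-88,118.5])+rho*np.array([-np.sin(q),-np.cos(q)])+depth*np.array([np.cos(q),-np.sin(q)])
    return np.r_[o+Q@p,z]
E
python3 - <<'E'
from door import *
T=dict(np.load('t10.npz'))
# door top edge (light wood) in the top image: read the row profile near the panel
g=T['color'].astype(int)
hsv=cv2.cvtColor(T['color'],cv2.COLOR_RGB2HSV); m=cv2.inRange(hsv,(5,80,50),(22,255,255)); m[:200]=0;m[:,:180]=0;m[:,225:]=0
ys,xs=np.nonzero(m); print(ys.min(),ys.max(),[(v,xs[ys==v].min(),xs[ys==v].max()) for v in(210,225,240,255,270) if (ys==v).any()])
for q in(1.4,1.5,1.6): print(q,[proj(T,panel(q,r_,140,d)).round(1) for r_ in(10,237) for d in(0,12)])
print('above start',delta([*dp(1.5,150,30)[:2],429],down(.104)),dp(1.5,150,30))
for q in(1.5,1.35,1.2,1.05,.9,.75,.6,.45,.3,.15,.05,0): print(q,((dp(q)-dp(1.5,150,30))/200).round(3))
E
```

```text
201 281 [(210, np.int64(189), np.int64(196)), (225, np.int64(191), np.int64(195)), (240, np.int64(193), np.int64(200)), (255, np.int64(195), np.int64(203)), (270, np.int64(198), np.int64(206))]
1.4 [array([188.2, 204.2]), array([192.1, 203. ]), array([210. , 279.5]), array([214. , 278.3])]
1.5 [array([187.9, 204.2]), array([191.9, 203.4]), array([202. , 281.6]), array([206.1, 280.7])]
1.6 [array([187.5, 204.3]), array([191.6, 203.9]), array([193.8, 282.8]), array([198. , 282.4])]
above start [0.002 0.002 0.756 0.326 2.414 0.001] [392.697 272.559 295.   ]
1.5 [ 0.026 -0.148  0.   ]
1.35 [ 0.039 -0.255  0.   ]
1.2 [ 0.067 -0.361  0.   ]
1.05 [ 0.112 -0.464  0.   ]
0.9 [ 0.174 -0.561  0.   ]
0.75 [ 0.251 -0.649  0.   ]
0.6 [ 0.343 -0.725  0.   ]
0.45 [ 0.447 -0.786  0.   ]
0.3 [ 0.562 -0.83   0.   ]
0.15 [ 0.684 -0.855  0.   ]
0.05 [ 0.767 -0.861  0.   ]
0 [ 0.809 -0.86   0.   ]
```

jog_arm --deltas "0 0 .1 .01 .08 0 -1;0 0 .25 .03 .24 0 -1;0 0 .4 .06 .44 0 -1;0 0 .55 .08 .62 0 -1;0 0 .7 .1 .78 0 -1;0 0 .756 .11 .8 0 -1"

```text
time: 35.58
tcp_pos: [349.7, -48.4, 428.7]
tcp_rot: [-0.174, 3.135, -0.002]
force: [-0.2, -0.5, -0.2]
grip_width: 0.4
grasp_force: 0.0
```

jog_arm --deltas "0 0 0 .01 .1 0 -1;0 0 0 .03 .28 0 -1;0 0 0 .06 .48 0 -1;0 0 0 .08 .66 0 -1;0 0 0 .1 .78 0 -1;0 0 0 .11 .8 0 -1"

```text
time: 36.33
tcp_pos: [371.5, 111.3, 428.6]
tcp_rot: [-0.17, 3.135, -0.003]
force: [0.1, 0.3, -0.6]
grip_width: 0.4
grasp_force: 0.0
```

jog_arm --deltas "0 0 0 .01 .1 0 -1;0 0 0 .03 .28 0 -1;0 0 0 .06 .48 0 -1;0 0 0 .08 .66 0 -1;0 0 0 .1 .78 0 -1;0 0 0 .106 .814 0 -1;0 0 0 .106 .814 0 -1"

```text
time: 37.2
tcp_pos: [392.2, 272.2, 428.4]
tcp_rot: [-0.167, 3.136, -0.004]
force: [1.0, 0.5, -0.2]
grip_width: 0.8
grasp_force: 0.0
```

jog_arm --deltas "0 0 0 0 0 -.1 -1;0 0 0 0 0 -.25 -1;0 0 0 0 0 -.4 -1;0 0 0 0 0 -.54 -1;0 0 0 0 0 -.64 -1;0 0 0 0 0 -.67 -1;0 0 0 0 0 -.67 -1"

```text
time: 38.08
tcp_pos: [392.2, 272.1, 294.9]
tcp_rot: [-0.166, 3.135, -0.003]
force: [-0.5, -0.9, 0.1]
grip_width: 0.8
grasp_force: 0.0
```

```bash
python3 - <<'E'
from door import *
s=r.get_state(); print(s['tcp_pos'],s['force'],s['joint_pos'])
t=s['tcp_pos']
for q in(1.5,1.2,.9,.6,.3,0): print(q,((dp(q)-t)/200).round(3))
E
```

```text
[392.199 272.075 294.905] [-0.531 -0.941  0.062] [ 0.604  0.271  2.041 -0.004  0.828 -1.07 ]
1.5 [ 0.029 -0.145  0.   ]
1.2 [ 0.07  -0.359  0.   ]
0.9 [ 0.176 -0.559  0.   ]
0.6 [ 0.345 -0.723  0.   ]
0.3 [ 0.564 -0.828  0.   ]
0 [ 0.812 -0.858  0.   ]
```

jog_arm --deltas "0 0 0 .015 -.08 0 -1;0 0 0 .029 -.145 0 -1;0 0 0 .045 -.22 0 -1;0 0 0 .055 -.29 0 -1;0 0 0 .07 -.359 0 -1;0 0 0 .1 -.43 0 -1;0 0 0 .135 -.5 0 -1;0 0 0 .176 -.559 0 -1"

```text
time: 39.08
tcp_pos: [427.8, 159.9, 294.6]
tcp_rot: [-0.167, 3.135, -0.003]
force: [-0.5, 0.8, -0.6]
grip_width: 0.4
grasp_force: 0.2
```

jog_arm --deltas "0 0 0 .077 -.088 0 -1;0 0 0 .169 -.164 0 -1;0 0 0 .273 -.225 0 -1;0 0 0 .36 -.26 0 -1;0 0 0 .44 -.28 0 -1;0 0 0 .51 -.294 0 -1;0 0 0 .51 -.294 0 -1"

```text
time: 39.95
tcp_pos: [530.2, 102.1, 294.6]
tcp_rot: [-0.167, 3.135, -0.003]
force: [-0.1, -0.2, -0.5]
grip_width: 0.8
grasp_force: 0.0
```

jog_arm --deltas "0 0 0 .02 0 0 -1;0 0 0 .045 0 0 -1;0 0 0 .065 0 0 -1;0 0 0 .085 -.005 0 -1;0 0 0 .1 -.005 0 -1;0 0 0 .11 -.005 0 -1;0 0 0 .11 -.005 0 -1"

```text
time: 40.83
tcp_pos: [551.4, 101.0, 294.7]
tcp_rot: [-0.167, 3.135, -0.003]
force: [0.5, 1.0, -1.0]
grip_width: 0.6
grasp_force: 0.0
```

```bash
python3 - <<'E'
from door import *
s=r.get_state(); print(s['tcp_pos'],s['force']); print(((dp(0)-s['tcp_pos'])/200).round(3))
E
```

```text
[551.401 101.004 294.671] [ 0.538  1.012 -0.951]
[ 0.015 -0.003  0.002]
```

jog_arm --deltas "0 0 0 .007 0 0 -1;0 0 0 .013 0 0 -1;0 0 0 .018 0 0 -1;0 0 0 .022 0 0 -1;0 0 0 .022 0 0 -1"

```text
time: 41.45
tcp_pos: [554.5, 101.0, 294.5]
tcp_rot: [0.167, -3.135, 0.003]
force: [-7.5, -0.2, 5.4]
grip_width: 0.7
grasp_force: 3.8
```

```bash
cat > chk.py <<'E'
from door import *
s=r.get_state(); print(s['tcp_pos'],s['force'])
T=grab('top'); g=cv2.GaussianBlur(T['color'],(3,3),0).astype(float)
for q in(0,.02,.05): print(q,'outer',[proj(T,panel(q,k,140,0)).round(1).tolist() for k in(30,90,180,230)],'inner',[proj(T,panel(q,k,140,12)).round(1).tolist() for k in(30,90,180,230)])
for u in (195,205,215,225,240,250,258,262): print(u,[tuple(int(x) for x in T['color'][v,u]) for v in range(188,216,2)])
E
python3 chk.py
```

```text
[554.485 101.003 294.474] [-7.476 -0.183  5.402]
0 outer [[197.4, 199.6], [217.8, 197.0], [248.2, 193.2], [265.1, 191.0]] inner [[197.0, 195.6], [217.3, 193.0], [247.7, 189.2], [264.6, 187.0]]
0.02 outer [[197.4, 199.8], [217.8, 197.6], [248.3, 194.4], [265.3, 192.6]] inner [[197.1, 195.8], [217.4, 193.6], [247.9, 190.4], [264.8, 188.6]]
0.05 outer [[197.5, 200.1], [217.9, 198.6], [248.5, 196.2], [265.5, 194.9]] inner [[197.2, 196.1], [217.6, 194.5], [248.2, 192.2], [265.2, 190.9]]
195 [(107, 86, 63), (96, 77, 58), (69, 63, 55), (61, 55, 49), (90, 75, 57), (117, 98, 69), (94, 78, 56), (60, 56, 40), (75, 69, 59), (99, 96, 82), (93, 94, 76), (94, 95, 78), (101, 98, 86), (97, 95, 82)]
205 [(108, 104, 90), (106, 101, 88), (108, 103, 90), (108, 101, 89), (105, 101, 86), (106, 101, 87), (109, 102, 91), (109, 105, 87), (107, 102, 89), (111, 106, 94), (101, 96, 84), (110, 105, 94), (107, 104, 90), (109, 103, 91)]
215 [(112, 106, 91), (90, 87, 75), (70, 67, 59), (69, 63, 53), (67, 66, 54), (67, 64, 57), (65, 61, 54), (65, 63, 51), (65, 60, 50), (65, 61, 54), (64, 60, 56), (64, 65, 55), (66, 6
[... 386 characters left out ...]
, 59, 53), (64, 63, 55), (59, 57, 49), (62, 63, 53)]
250 [(100, 97, 81), (99, 95, 82), (85, 83, 68), (81, 80, 70), (67, 65, 56), (64, 63, 55), (49, 46, 43), (45, 44, 37), (52, 48, 43), (64, 59, 56), (70, 70, 62), (100, 99, 83), (100, 100, 85), (93, 90, 78)]
258 [(106, 103, 88), (109, 104, 91), (107, 103, 89), (110, 104, 93), (106, 102, 86), (111, 105, 89), (106, 102, 89), (98, 94, 86), (98, 95, 82), (82, 81, 68), (74, 70, 61), (67, 67, 57), (58, 61, 50), (57, 56, 51)]
262 [(106, 101, 88), (101, 98, 86), (110, 105, 94), (105, 100, 86), (109, 103, 88), (110, 105, 90), (107, 103, 88), (109, 103, 87), (107, 104, 90), (108, 106, 92), (108, 103, 89), (105, 103, 90), (111, 107, 94), (107, 107, 90)]
```

The door resists with 7.5 N. I'll press a little more to be sure it is fully shut, then back off and check.

jog_arm --deltas "0 0 0 .008 0 0 -1;0 0 0 .014 0 0 -1;0 0 0 .014 0 0 -1"

```text
time: 41.88
tcp_pos: [555.5, 101.0, 294.3]
tcp_rot: [0.167, -3.13, 0.003]
force: [-18.5, 1.4, 14.2]
grip_width: 0.3
grasp_force: 9.2
```

jog_arm --deltas "0 0 0 -.03 0 0 -1;0 0 0 -.1 0 0 -1;0 0 0 -.25 0 0 -1;0 0 0 -.45 0 .1 -1;0 0 0 -.65 0 .3 -1;0 0 0 -.8 0 .5 -1;0 0 0 -.85 0 .55 -1;0 0 0 -.85 0 .55 -1"

```text
time: 42.88
tcp_pos: [388.3, 101.0, 405.0]
tcp_rot: [-0.168, 3.133, -0.002]
force: [-0.2, -0.1, -0.5]
grip_width: 0.0
grasp_force: 0.0
```

jog_arm --deltas "0 0 0 0 .1 0 -1;0 0 0 0 .3 0 -1;0 0 0 0 .5 0 -1;0 0 0 0 .7 0 -1;0 0 0 0 .85 0 -1;0 0 0 0 .9 0 -1;0 0 0 0 .9 0 -1"

```text
time: 43.75
tcp_pos: [388.7, 281.1, 403.4]
tcp_rot: [-0.168, 3.136, -0.005]
force: [-0.3, -1.2, 0.6]
grip_width: -0.0
grasp_force: 0.0
```

```bash
python3 - <<'E'
from door import *
T=grab('top'); m=T['color'].astype(float)
for q in(0,.03): print(q,[(proj(T,panel(q,k,140,0)).round(1).tolist(),proj(T,panel(q,k,140,12)).round(1).tolist()) for k in(30,130,230)])
# where the panel's outer top edge lies: redness (r-b) falls to the floor value
for u in range(196,264,8):
    rb=(m[184:212,u-1:u+2,0]-m[184:212,u-1:u+2,2]).mean(1); print(u,rb.round().astype(int).tolist())
W=grab('side'); cv2.imwrite('pics/end.png',W['color'][:,:,::-1])
blobs(T,130,110,45,60,300) if 0 else None
E
```

```text
0 [([197.4, 199.6], [197.0, 195.6]), ([231.3, 195.3], [230.8, 191.3]), ([265.1, 191.0], [264.6, 187.0])]
0.03 [([197.5, 199.9], [197.1, 195.9]), ([231.4, 196.6], [231.1, 192.6]), ([265.4, 193.4], [265.0, 189.3])]
196 [44, 43, 44, 46, 48, 44, 36, 25, 15, 15, 17, 20, 36, 49, 54, 50, 35, 22, 16, 17, 14, 15, 15, 16, 19, 16, 17, 16]
204 [25, 23, 26, 25, 22, 23, 17, 14, 13, 13, 17, 34, 46, 54, 46, 31, 17, 17, 17, 12, 16, 12, 12, 14, 14, 16, 18, 22]
212 [19, 21, 20, 21, 17, 18, 20, 17, 15, 20, 38, 49, 56, 48, 33, 18, 16, 18, 15, 13, 12, 12, 15, 12, 12, 15, 17, 18]
220 [26, 22, 21, 19, 25, 27, 20, 20, 23, 38, 51, 54, 52, 36, 22, 18, 17, 12, 16, 13, 11, 12, 12, 11, 16, 18, 20, 19]
228 [52, 49, 46, 49, 50, 49, 49, 47, 50, 57, 59, 53, 36, 17, 17, 18, 14, 13, 10, 11, 12, 11, 14, 14, 18, 19, 18, 19]
236 [49, 46, 47, 47, 43, 48, 47, 51, 57, 58, 54, 35, 21, 17, 16, 16, 11, 10, 11, 11, 10, 12, 13, 19, 19, 17, 19, 20]
244 [31, 33, 35, 38, 39, 47, 50, 56, 60, 54, 36, 21, 13, 20, 14, 11, 10, 11, 12, 14, 11, 12, 18, 19, 20, 19, 18, 18]
252 [18, 12, 9, 10, 26, 43, 56, 58, 55, 39, 20, 16, 20, 14, 13, 11, 12, 10, 14, 12, 11, 18, 17, 18, 20, 18, 19, 19]
260 [18, 12, 14, 22, 38, 52, 59, 51, 36, 20, 15, 14, 13, 13, 12, 11, 10, 7, 8, 7, 7, 8, 6, 11, 17, 21, 18, 20]
```

The panel's edge slope is −0.125 px/px, against −0.127 predicted for shut and −0.096 at 0.03 rad. The door is shut and the arm is clear, so I'm handing in.

```bash
python3 -c "
from rig import workorder
print(workorder.job_done())"
```

```text
the job is handed in; nothing more can be done
None
```

The job is handed in, with no verdict shown: the carrier stands upright in the middle of the cork mat, all three white pods on the counter are each in a well of their own, the cupboard door is shut, and the cartons were all still standing when last viewed, just before I shut the door.

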